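# Hang the nail pocket inside the jar of slate hooks

### The job

Hang the stainless nail pocket that has a bent lip inside the wide open green glass jar: pick it up by its upright tab and lower it, still in the gripper, so that the lip goes down outside the rim and the pocket hangs inside, clear of the slate hooks on the jar's floor. Then let go, leaving the jar upright where it stands and the similar pocket without a lip alone.

Things in the scene. Friction and masses are not known exactly. Their poses are not given: they have to be found in the camera images.
- pocket: Stainless nail pocket with bent lip, standing upright, 140 g: open box 34 (x) x 40 (y) x 60 high; origin centre of underside, z up. At +x a back strip (outer face x=17) rises to z=85; there a bridge 36 wide (z 85-88) runs to +x and ends in the lip, turned down. On top an upright grip tab 12 (x) x 26 (y), z 88-128, centred at x=15.5, y=0; grip across x or y from above. mm.
- pocket_lip (a point): Lower end of the pocket's lip, at x=48.5, y=0, z=59 mm of the pocket (its +x side). The lip, 36 mm wide, 3 thick, has its inner face at x=43, straight down to z=67, then flares outwards to z=58. So the hook's gap is 26 mm wide (x 17 to 43), open downwards; the rim goes in it and carries the bridge's underside (z=85).
- jar: Wide open round green glass jar: outer diameter 150 mm, height 120, straight wall 5 thick, 0.95 kg, loose. Origin centre of underside, z up, rim at z=120. Slate hooks cover its floor up to z=18. Any part of the rim will do; hung there, the pocket's underside is about 35 mm above the bench. (The other green jar is narrower, 72 mm, and has a lid.)
- plain: The similar stainless pocket without bridge and lip (same box, back strip and tab), to be left alone. It stands upright on the other side of the jar from the nail pocket; which one is on the left varies. Origin: centre of its underside, z up, back strip at +x.
Things that resemble listed ones, but are neither listed nor needed, are in the scene too. Leave any blue or purple look-alike of the pocket alone.

How it is judged (in metres and radians):
On the way:
1. the gripper, holding the pocket, has lowered it so that the lip is outside the rim and its end more than 8 mm below the rim, with the pocket inside the jar (horizontal distance between pocket and jar below 0.062 m and horizontal distance between pocket_lip and jar above 0.075 m and z of pocket_lip in the frame of jar below 0.112 m and contact force between the fingers and pocket above 0.3 N), for 0.1 s.
At the end, for the whole second after the job is handed in: Pocket hangs at rest, tilted < 23 deg: underside centre < 62 mm from the jar's axis and > 22 mm above its underside; lip end > 75 mm from the axis and >= 10 mm below the rim. Jar upright (6 deg), within 40 mm of its start; plain pocket within 30 mm of its start (horizontal distance between pocket and jar below 0.062 m and horizontal distance between pocket_lip and jar above 0.075 m and z of pocket_lip in the frame of jar below 0.11 m and z of pocket in the frame of jar above 0.022 m and angle between pocket's own z axis and vertical below 0.4 rad and linear speed of pocket below 0.02 m/s and angular speed of pocket below 0.2 rad/s and angle between jar's own z axis and vertical below 0.1 rad and distance of jar from where it was at the start of the episode below 0.04 m and distance of plain from where it was at the start of the episode below 0.03 m); the robot touches nothing.
It fails at once if the plain pocket is moved more than 30 mm (distance of plain from where it was at the start of the episode above 0.03 m).
It fails at once if the jar is tipped more than 20 degrees (angle between jar's own z axis and vertical above 0.35 rad).
It also fails if it takes over 45 s, if anything falls off the work surface, if the arm or the gripper's body presses on something with over 40 N, if the wrist force passes 120 N, or if a joint passes its speed limit or range.

### The arm

A 6-joint arm with a two-finger parallel gripper is mounted at the origin on the work surface. World frame = base frame: x ahead of the robot, y to its left, z up, the work surface at z = 0. Lengths are in mm, angles in rad, forces in N, time in s.
With the tool pointing down it reaches from about 300 to 775 mm from the base axis. Payload 14.6 kg.
Tool frame: the origin (TCP) lies on the centre line of the jaws, within the pads' length; the fingertips stand 19 mm ahead of it and the grasp point (between the pads) is the TCP (bot.tip_reach is the distance from the TCP to the fingertips, in mm); y points along the fingers, x is the direction in which the jaws open and shut, and the axes are right-handed (so a half turn about y gives the same grasp; the last joint's range is limited). The gripper opens to 85 mm and grips with 20 to 120 N. Pads are 22 mm wide; open, the fingers measure 114 mm over their backs; the gripper's body (76 mm by 85 mm) begins 54 mm behind the grasp point. The pads swing forward as they close: fully open they stand 13 mm farther back than shut.
Start: joints at [-1.387, 0.3, 1.521, -0, 1.321, -0.067], TCP at [136.492, -532.785, 250.281] pointing down, gripper open.
Joint ranges: [-3.03, 3.03], [-0.79, 2.21], [0.23, 2.52], [-1.04, 4.18], [0, 3.07], [-2.55, 2.55]. Speed limits (rad/s): [2.22, 2.22, 2.57, 3.14, 3.14, 3.14].

### API

Orientations are given as a unit quaternion [w, x, y, z].
In Python, from rig import bot gives the robot as it stands. Calls block until the motion is done:
- bot.move_to(position, orientation): joint-space move of the TCP to a pose.
- bot.servo_line(position, attitude=None, speed=150, until_force=None): straight line of the TCP; attitude=None keeps the orientation; speed is the mean speed in mm/s. With until_force (N) it stops when the force on the tool has changed by that much, and returns True; else False.
- bot.move_joints(angles): joint-space move.
- bot.move_gripper(opening, grip_force=None): finger opening in mm; grip_force is the grip in N (None keeps the last); returns when the fingers have stopped.
- bot.dwell(seconds).
- bot.ik(position, orientation): joint angles nearest the present ones, or None.
- bot.read_state(): the state.
- bot.read_camera(name): name is "scene" or "top" or "wrist"; returns a dict with "image" (480x640x3 uint8, blue, green, red), "depth" (480x640 float32, mm along the optical axis (not along the pixel's ray), 0 where there is no reading), "fovy" (degrees; the focal length in pixels is half the picture's height over the tangent of half this angle, whatever the lens; pixels are square), "cx", "cy" (the principal point, pixels), "eye" and "attitude" of the camera in the world; the wrist camera has in their place "mount" (4x4, takes a point from camera to tool coordinates, whose origin is the TCP and whose axes are the tool frame's). Camera axes: x right, y down, z forward; pixel columns grow to the right and rows downward; lengths in mm; the calibration is good to about 2 mm. The wrist camera is an equidistant fisheye: a pixel r from the principal point sees the ray r / f radians off the axis. A picture is of the moment at which its call begins: read the wrist's pose just before it.
A pose or a line that the arm cannot do raises bot.MotionError and nothing moves.
- bot.finish_job(): hands the job in, once; it reports no verdict.
The state is a dict: "clock": time; "joint_positions": joint angles; "qvel": joint speeds; "effort": joint torques, N m; "ee_pos": TCP position; "tool_rot": TCP orientation; "ft_force": force on the tool from outside, world axes, zero at the start; "moment": the same for the moment, N m; "grip_width": finger opening in mm.
Only numpy, scipy, OpenCV 4.12 (cv2) and the standard library are available. Lean on these libraries where they do the work, as an engineer would, in place of code of your own. Each camera call takes 0.05 s, during which the arm holds its last target.

## Working session

There is one attempt and no reset: what is moved stays moved. The work goes in short steps, each a Python script; the robot and the scene stay as the last script left them, time stands still between calls to the robot, and variables do not carry over. Pictures are saved under pics/ and viewed, and the job is handed in when it is done.

```bash
ls; mkdir -p pics; cat > h.py <<'E'
import numpy as np, cv2
from scipy.spatial.transform import Rotation as R
from rig import bot
def cam(n):
    c=bot.read_camera(n); return c
def world(c,u,v,d):
    f=240/np.tan(np.radians(c['fovy'])/2)
    p=np.array([(u-c['cx'])/f*d,(v-c['cy'])/f*d,d])
    a=np.array(c['attitude'],float)
    Rm=a if a.shape==(3,3) else R.from_quat(a,scalar_first=True).as_matrix()
    return Rm@p+np.array(c['eye'])
E
python3 - <<'E'
from h import *
import pickle
for n in('scene','top'):
    c=cam(n); cv2.imwrite(f'pics/{n}0.png',c['image']); pickle.dump(c,open(n+'0.pkl','wb'))
    print(n,c['fovy'],c['cx'],c['cy'],c['eye'],c['attitude'])
print(bot.read_state())
E
```

```text
pics
scene 55.99277554589456 318.0054630033963 235.54549424865107 [978.78782056 -82.93399991 841.00024175] [-0.20093683  0.73362798  0.62396075 -0.17912947]
top 49.66233628802831 324.92589717276485 239.16921556840018 [ 386.14341633  -12.73676417 1070.20448683] [-0.03842187  0.70685662 -0.70500321  0.04298783]
{'clock': 0.1, 'joint_positions': array([-1.38662711e+00,  3.00465305e-01,  1.52150313e+00, -1.12300849e-05,
        1.32069801e+00, -6.65916462e-02]), 'qvel': array([-0.00031194, -0.00124649, -0.00143636,  0.00025344,  0.00080668,
       -0.00213976]), 'effort': array([ 1.77399521e-03, -5.44375277e+01, -3.62374306e+01, -6.28954808e-05,
        2.98604209e-03,  1.92198343e-05]), 'ee_pos': array([ 136.4434423 , -532.61913778,  249.75745418]), 'tool_rot': array([ 0.55885104, -0.55835236,  0.43383446, -0.43326184]), 'ft_force': array([ 0.22406934, -0.24462133,  0.09385547]), 'moment': array([-0.01606285, -0.01536071,  0.0280102 ]), 'grip_width': 85.4440188298447}
```

View pics/scene0.png

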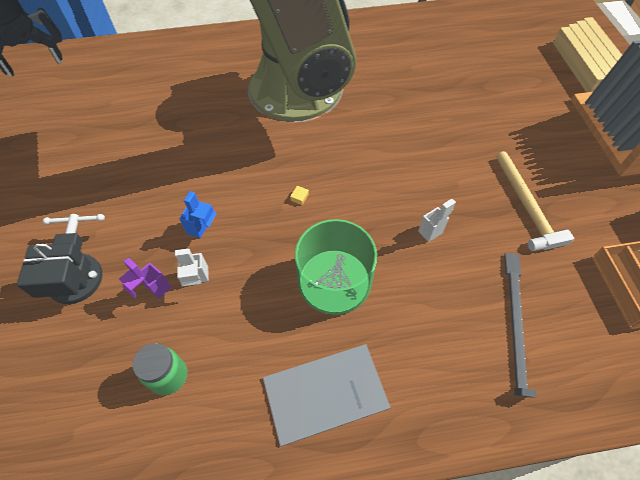

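View pics/top0.png

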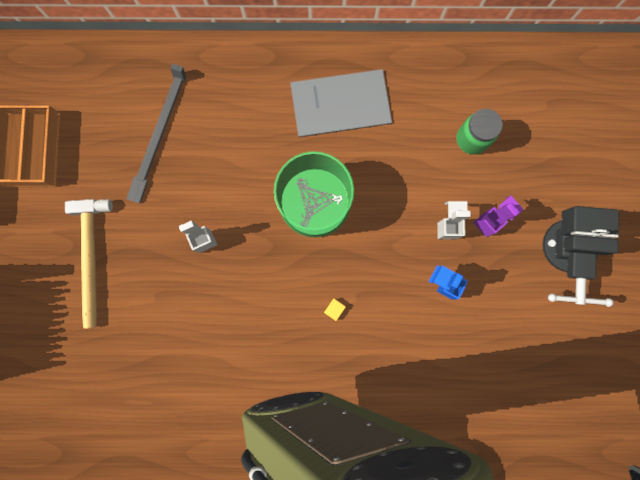

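The jar is at (314,193) in the top view. The grey pockets are at (200,236) and (453,220), so I'll enlarge both to see which has the lip.

```bash
python3 - <<'E'
import cv2,pickle,numpy as np
t=pickle.load(open('top0.pkl','rb'))['image'];s=pickle.load(open('scene0.pkl','rb'))['image']
def cr(i,u,v,w=40):return cv2.resize(i[v-30:v+30,u-40:u+40],(400,300),interpolation=cv2.INTER_NEAREST)
cv2.imwrite('pics/crop1.png',np.vstack([np.hstack([cr(t,200,236),cr(t,460,220)]),np.hstack([cr(s,436,222),cr(s,190,268)])]))
E
```

```text
(no output)
```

View pics/crop1.png

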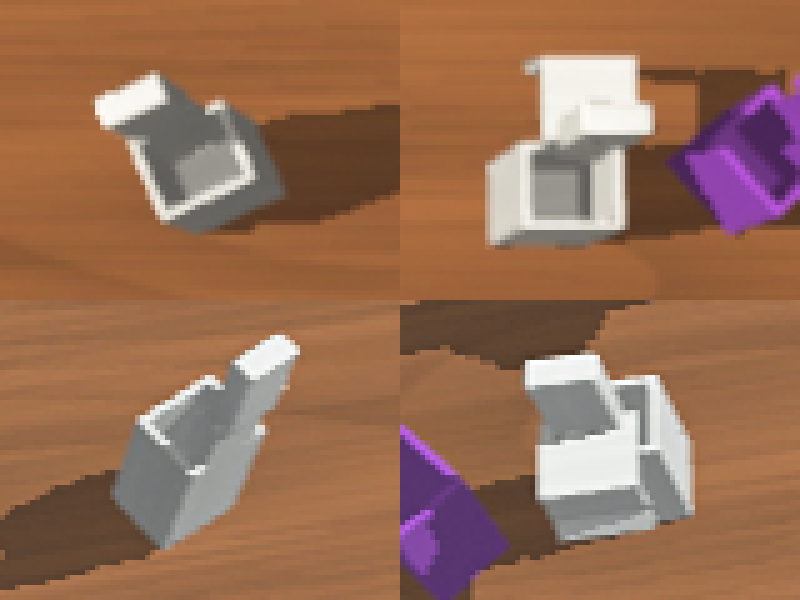

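The right-hand one in the top view (y<0) has the lip, which points toward +x. I'll measure it from the depth clouds.

```bash
cat >> h.py <<'E'
def cloud(c):
    d=c['depth'];v,u=np.mgrid[:480,:640]
    f=240/np.tan(np.radians(c['fovy'])/2)
    P=np.dstack([(u-c['cx'])/f*d,(v-c['cy'])/f*d,d])
    P=P@R.from_quat(c['attitude'],scalar_first=True).as_matrix().T+np.array(c['eye'])
    P[d<=0]=np.nan
    return P
def rect(Q):
    (c,s,a)=cv2.minAreaRect(Q[:,:2].astype(np.float32)); return np.round(c,1),np.round(s,1),round(a,1)
E
python3 - <<'E'
from h import *
import pickle
for n in('top','scene'):
    c=pickle.load(open(n+'0.pkl','rb'));P=cloud(c)
    u,v=(455,215) if n=='top' else (191,265)
    W=P[v-40:v+40,u-28 if n=='top' else u-18:u+(28 if n=='top' else 40)].reshape(-1,3)
    I=c['image'][v-40:v+40,u-28 if n=='top' else u-18:u+(28 if n=='top' else 40)].reshape(-1,3).astype(int)
    g=(I.max(1)-I.min(1)<25)
    W=W[g&np.isfinite(W[:,0])]
    for lo,hi in((118,140),(80,95),(55,66)):
        Q=W[(W[:,2]>lo)&(W[:,2]<hi)]
        if len(Q)>5: print(n,lo,len(Q),Q.mean(0).round(1),rect(Q),np.percentile(Q[:,:2],[2,98],axis=0).round(1).tolist())
    # jar rim
    u,v=(314,193) if n=='top' else (336,265)
    W=P[v-60:v+60,u-60:u+60].reshape(-1,3); Q=W[(W[:,2]>112)&(W[:,2]<128)]
    print(len(Q)); A=np.c_[2*Q[:,:2],np.ones(len(Q))]; s=np.linalg.lstsq(A,(Q[:,:2]**2).sum(1),rcond=None)[0]
    print('jar',s[:2],np.sqrt(s[2]+s[0]**2+s[1]**2),cv2.minEnclosingCircle(Q[:,:2].astype(np.float32)),Q[:,2].mean())
    # table
    print('table z',np.nanmedian(P[:,:,2]))
E
```

```text
top 118 102 [ 542.7 -271.1  127.7] (array([ 542.8, -271.8]), array([11.5, 25.8]), 0.3) [[537.4, -284.2], [548.3, -259.7]]
top 80 198 [ 562.4 -271.1   88.7] (array([ 556.2, -272.8]), array([33.9, 36.4]), 0.8) [[543.2, -290.2], [572.7, -255.4]]
top 55 117 [ 525.6 -270.9   60. ] (array([ 527.3, -271.8]), array([33.4, 40.5]), 0.4) [[511.4, -291.6], [543.5, -251.9]]
772
jar [587.00904127   3.46394177] 71.95144299067778 ((587.7028198242188, 3.8557732105255127), 75.21255493164062) 119.64700017116533
table z 0.9642484326268459
scene 118 121 [ 545.8 -271.6  126.7] (array([ 544.9, -272. ]), array([12.2, 25.8]), 2.2) [[538.9, -284.9], [550.8, -259.6]]
scene 80 325 [ 561.6 -272.2   88.6] (array([ 557.4, -272.5]), array([35.9, 37. ]), 1.6) [[544.0, -290.4], [574.5, -255.0]]
scene 55 123 [ 549.  -263.7   61.3] (array([ 546.8, -263.7]), array([33.7, 73.8]), 72.8) [[511.9, -288.0], [578.4, -252.2]]
912
jar [589.43151851   3.25667701] 72.05104049829345 ((588.547119140625, 3.8397161960601807), 75.8469009399414) 118.98076076469398
table z 1.3397138675148312
```

The pocket is at yaw ≈0, with its tab at (543.8,-272) and its top at z=128. The jar axis is at (588,3.7). I'll keep the yaw at 0 and hang the pocket on the far (+x) rim, gripping the tab across x.

```bash
python3 - <<'E'
from h import *
s=bot.read_state(); print(R.from_quat(s['tool_rot'],scalar_first=True).as_matrix().round(2).tolist())
best=None
for sg in(1,-1):
    M=np.array([[sg,0,0],[0,0,-1],[0,sg,0]],float).T
    q=R.from_matrix(M).as_quat(scalar_first=True)
    for p in([543.8,-272,230],[543.8,-272,112],[543.8,-272,270],[649.5,3.7,270],[649.5,3.7,145]):
        j=bot.ik(p,q); print(sg,p,None if j is None else np.round(j,2))
E
```

```text
[[0.25, -0.0, 0.97], [-0.97, 0.0, 0.25], [-0.0, -1.0, 0.0]]
1 [543.8, -272, 230] [-0.52  0.45  1.37 -0.    1.33 -0.52]
1 [543.8, -272, 112] [-0.52  0.57  1.48 -0.    1.1  -0.52]
1 [543.8, -272, 270] [-0.52  0.42  1.32 -0.    1.41 -0.52]
1 [649.5, 3.7, 270] [-0.05  0.52  1.18 -0.    1.45 -0.05]
1 [649.5, 3.7, 145] [-0.05  0.61  1.32 -0.    1.21 -0.05]
-1 [543.8, -272, 230] None
-1 [543.8, -272, 112] None
-1 [543.8, -272, 270] None
-1 [649.5, 3.7, 270] None
-1 [649.5, 3.7, 145] None
```

```bash
cat >> h.py <<'E'
Q0=R.from_matrix(np.array([[1,0,0],[0,0,-1],[0,1,0]],float).T).as_quat(scalar_first=True)
E
python3 - <<'E'
from h import *
bot.move_to([543.8,-272,230],Q0)
bot.move_gripper(50)
s=bot.read_state();c=cam('wrist');cv2.imwrite('pics/w1.png',c['image'])
c2=cam('scene');cv2.imwrite('pics/s1.png',c2['image'])
print(s['clock'],s['ee_pos'],s['grip_width'],c['mount'],c['fovy'])
# wrist depth cloud, fisheye
d=c['depth'];v,u=np.mgrid[:480,:640];f=240/np.tan(np.radians(c['fovy'])/2)
x=u-c['cx'];y=v-c['cy'];r=np.hypot(x,y)+1e-9;th=r/f
ok=(d>0)&(th<1.3);k=np.tan(np.where(ok,th,0))/r
P=np.dstack([x*k*d,y*k*d,d,np.ones_like(d)])@np.array(c['mount']).T
W=P[...,:3]@R.from_quat(s['tool_rot'],scalar_first=True).as_matrix().T+s['ee_pos']
W=W[ok]; I=c['image'][ok].astype(int)
g=(I.max(1)-I.min(1)<25)&(np.hypot(W[:,0]-543,W[:,1]+272)<50); W=W[g]
for lo,hi in((120,135),(82,95)):
    Q=W[(W[:,2]>lo)&(W[:,2]<hi)]; print(len(Q),Q.mean(0),rect(Q))
E
```

```text
2.3083 [ 543.73006228 -272.11112657  230.00428117] 49.94123668581159 [[ 9.99999963e-01 -1.27161783e-04  2.42333547e-04  2.79805241e-01]
 [-2.69000340e-04 -2.93830127e-01  9.55857617e-01 -1.23707263e+02]
 [-5.03436617e-05 -9.55857647e-01 -2.93830150e-01  7.39180668e+01]
 [ 0.00000000e+00  0.00000000e+00  0.00000000e+00  1.00000000e+00]] 65.70646984690485
754 [ 544.42985647 -272.30588377  127.5535715 ] (array([ 544.3, -273.3]), array([12.3, 25.6]), 0.1)
1615 [ 561.96317107 -272.42985767   88.17366753] (array([ 557. , -274.2]), array([36.7, 36.3]), 89.9)
```

View pics/w1.png

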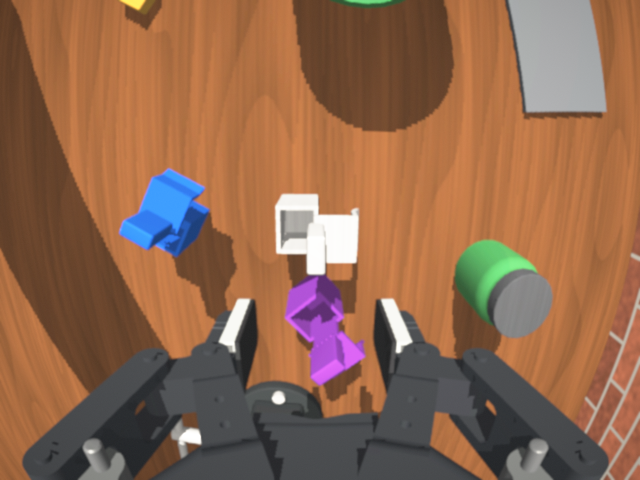

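The wrist view shows the stainless tab at (317,248) between the jaws, with the purple look-alike behind it at (320,330) and clear of the finger planes. The wrist depth agrees: tab at (544.3,-272.7). Next I grasp and lift.

```bash
python3 - <<'E'
from h import *
P=[544.3,-272.6]
bot.servo_line(P+[150],Q0,speed=100)
print(bot.servo_line(P+[112.5],Q0,speed=60,until_force=6))
bot.move_gripper(5,45)
s=bot.read_state();print(s['clock'],s['ee_pos'],s['grip_width'],s['ft_force'])
bot.servo_line(P+[130],Q0,speed=60)
bot.servo_line(P+[272],Q0,speed=150)
s=bot.read_state();print(s['clock'],s['ee_pos'],s['grip_width'],s['ft_force'])
c=cam('wrist');cv2.imwrite('pics/w2.png',c['image'])
c=cam('scene');cv2.imwrite('pics/s2.png',c['image'])
E
```

```text
False
4.5583 [ 544.46664892 -272.70353372  112.89405531] 11.491864421878892 [-0.19306561  0.10075882  2.66186026]
6.1 [ 544.03819082 -272.48336089  270.86590841] 11.177998423413213 [ 0.87079112 -0.45311673 -0.81616223]
```

View pics/w2.png

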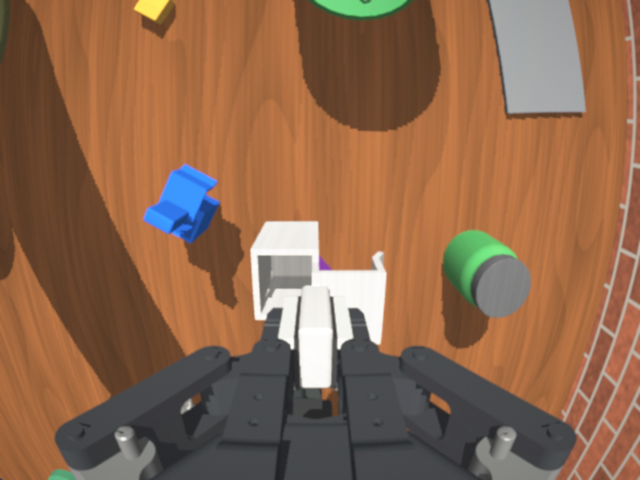

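View pics/s2.png

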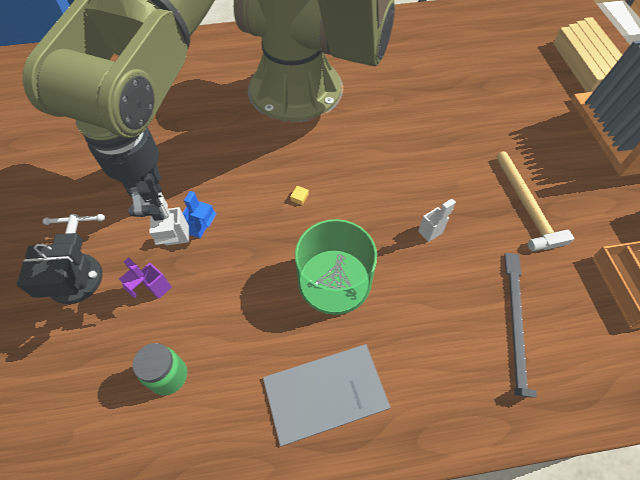

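The pocket is lifted square in the jaws: box at (290,260) and bridge at (350,300) in the wrist view. Next I carry it over the rim and check.

```bash
python3 - <<'E'
from h import *
bot.servo_line([649.5,3.7,272],Q0,speed=170)
bot.dwell(0.2)
s=bot.read_state();print(s['clock'],s['ee_pos'],s['grip_width'],s['ft_force'])
for n in('wrist','scene','top'):
    c=cam(n);cv2.imwrite(f'pics/{n}3.png',c['image'])
    if n!='wrist':
        P=cloud(c).reshape(-1,3);I=c['image'].reshape(-1,3).astype(int)
        g=(I.max(1)-I.min(1)<25)&(np.abs(P[:,1]-3.7)<50)&(np.abs(P[:,0]-650)<60)
        for z in(247,219):
            Q=P[g&(abs(P[:,2]-z)<5)]
            if len(Q)>5: print(n,z,len(Q),Q.mean(0).round(1),rect(Q),np.percentile(Q[:,:2],[2,98],axis=0).round(1).tolist())
        g=(np.hypot(P[:,0]-588,P[:,1]-3.7)<90)&(P[:,2]>112)&(P[:,2]<126)&(I[:,1]-I[:,2]>30)
        Q=P[g];s=np.linalg.lstsq(np.c_[2*Q[:,:2],np.ones(len(Q))],(Q[:,:2]**2).sum(1),rcond=None)[0]
        print('jar',s[:2],np.sqrt(s[2]+s[0]**2+s[1]**2))
E
```

```text
8.2917 [649.44696215   3.30677882 272.07142297] 11.432980972050022 [ 0.29243587 -0.03649772 -0.50471819]
scene 247 351 [669.2   1.4 247.7] (array([661.6,   3.2]), array([35.8, 37.2]), 89.6) [[651.0, -14.2], [679.8, 20.5]]
scene 219 123 [652.3  -6.2 220.2] (array([649.3,   0.7]), array([69. , 34.1]), 4.1) [[617.0, -16.5], [683.2, 17.8]]
jar [589.55325695   3.08123726] 71.88943063287199
jar [0. 0.] 0.0
```

View pics/wrist3.png

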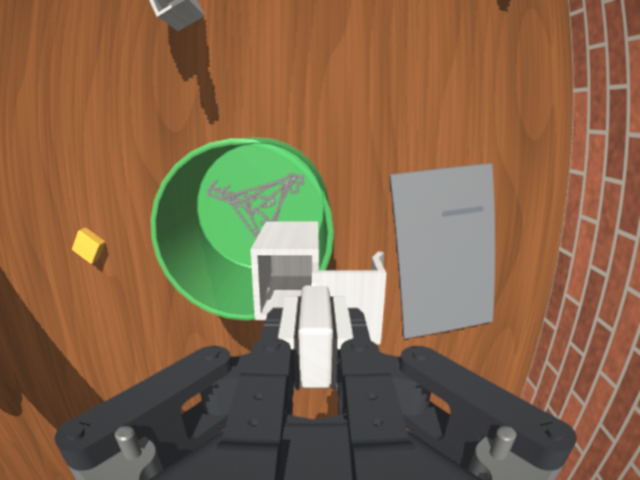

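View pics/scene3.png

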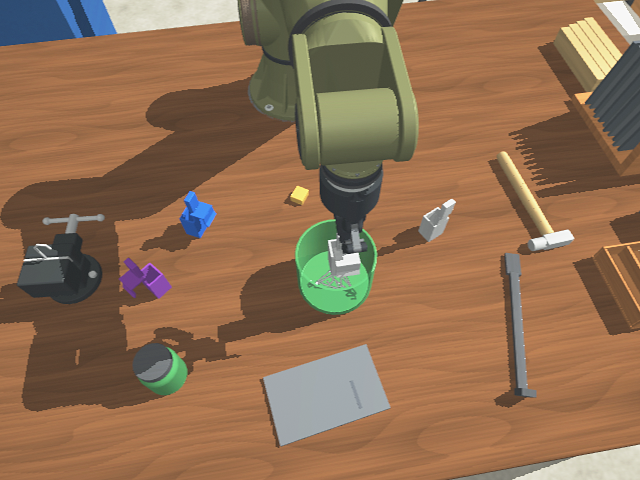

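The measurements agree: the bridge spans x≈644–680, with the rim wall at about 658–664. Lowering.

```bash
python3 - <<'E'
from h import *
r1=bot.servo_line([649.5,3.7,190],Q0,speed=100,until_force=8); print(r1,bot.read_state()['ee_pos'])
if not r1:
    r=bot.servo_line([649.5,3.7,153],Q0,speed=40,until_force=8); print(r,bot.read_state()['ee_pos'])
    if not r:
        r=bot.servo_line([649.5,3.7,145],Q0,speed=12,until_force=4)
        s=bot.read_state();print(r,s['clock'],s['ee_pos'],s['ft_force'])
bot.dwell(0.2)
c=cam('wrist');cv2.imwrite('pics/w4.png',c['image'])
c=cam('scene');cv2.imwrite('pics/s4.png',cv2.resize(c['image'][180:330,240:440],(800,600)))
print(bot.read_state()['ft_force'])
E
```

```text
False [649.80357111   3.69004174 190.79961918]
False [649.6199464    3.69240379 153.31868203]
True 10.9667 [649.55834225   3.7088675  147.88668874] [-0.860245    0.18090799  5.82425235]
[ 0.1700927  -0.10933709  5.3143423 ]
```

View pics/w4.png

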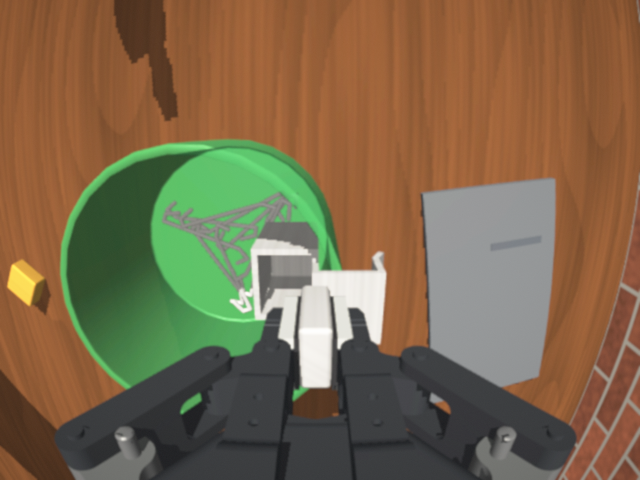

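View pics/s4.png

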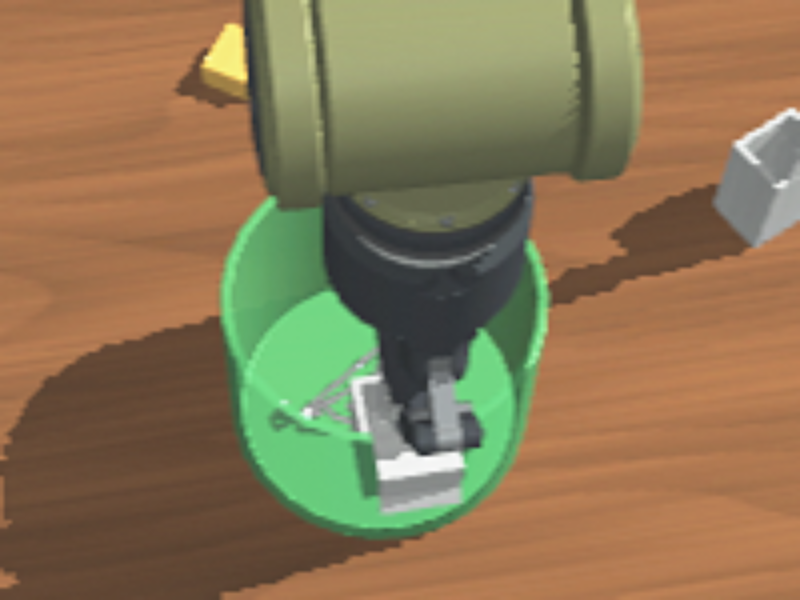

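Contact came at TCP z=147.9, against 147.6 expected with the bridge on the rim. In the wrist view the box is inside the jar, and in the scene view the lip (420,490) covers the near rim on the outside. Releasing.

```bash
python3 - <<'E'
from h import *
bot.move_gripper(16); bot.dwell(0.3); bot.move_gripper(45); bot.dwell(0.2)
c=cam('wrist');cv2.imwrite('pics/w5.png',c['image'])
bot.servo_line([650.5,3.7,270],Q0,speed=80)
bot.move_joints([-0.9,0.2,1.4,0,1.5,-0.5])
bot.dwell(0.3)
s=bot.read_state();print(s['clock'],s['ee_pos'])
for n in('scene','top'):
    c=cam(n);cv2.imwrite(f'pics/{n}6.png',c['image'])
    x0,y0=(236,180) if n=='scene' else (214,110)
    cv2.imwrite(f'pics/{n}6z.png',cv2.resize(c['image'][y0:y0+150,x0:x0+200],(800,600)))
    P=cloud(c).reshape(-1,3);I=c['image'].reshape(-1,3).astype(int)
    g=(I.max(1)-I.min(1)<25)&(np.abs(P[:,1]-3.7)<50)&(np.abs(P[:,0]-650)<60)
    for z in(163,123,95):
        Q=P[g&(abs(P[:,2]-z)<6)]
        if len(Q)>5: print(n,z,len(Q),Q.mean(0).round(1),rect(Q),np.percentile(Q,[2,98],axis=0).round(1).tolist())
    g=(np.hypot(P[:,0]-588,P[:,1]-3.7)<90)&(P[:,2]>112)&(P[:,2]<126)&(I[:,1]-I[:,2]>30)
    Q=P[g];s=np.linalg.lstsq(np.c_[2*Q[:,:2],np.ones(len(Q))],(Q[:,:2]**2).sum(1),rcond=None)[0]
    print('jar',s[:2],np.sqrt(s[2]+s[0]**2+s[1]**2))
E
```

```text
16.2417 [ 364.46492789 -399.89968395  357.25833983]
scene 163 118 [648.8   2.7 162.6] (array([648. ,   3.2]), array([25.1, 14. ]), 86.6) [[641.6, -9.0, 157.3], [654.0, 15.2, 166.0]]
scene 123 346 [666.9   2.8 124. ] (array([662.4, -10.8]), array([66.6, 34.5]), 82.6) [[649.7, -14.1, 118.5], [679.8, 20.5, 127.2]]
scene 95 81 [656.7  -4.5  96.6] (array([654.2,  -7.8]), array([74.4, 30.4]), 20.5) [[618.1, -16.1, 90.7], [684.6, 18.3, 100.9]]
jar [589.60232785   3.07050455] 71.95982392369427
top 163 105 [646.3   4.  162.5] (array([646.5,   4.2]), array([12.9, 23.4]), 0.2) [[640.8, -7.5, 157.5], [652.9, 15.9, 165.8]]
top 123 171 [667.1   2.2 124.1] (array([662.3,   4. ]), array([30.7, 33.7]), 0.1) [[648.6, -12.9, 120.4], [677.3, 20.8, 127.7]]
top 95 119 [633.1   3.7  94.3] (array([635.9,   4.3]), array([38.3, 38.6]), 0.3) [[617.0, -14.9, 89.8], [650.3, 23.6, 98.2]]
jar [586.95747828   3.32051084] 71.84847336845286
```

View pics/scene6z.png

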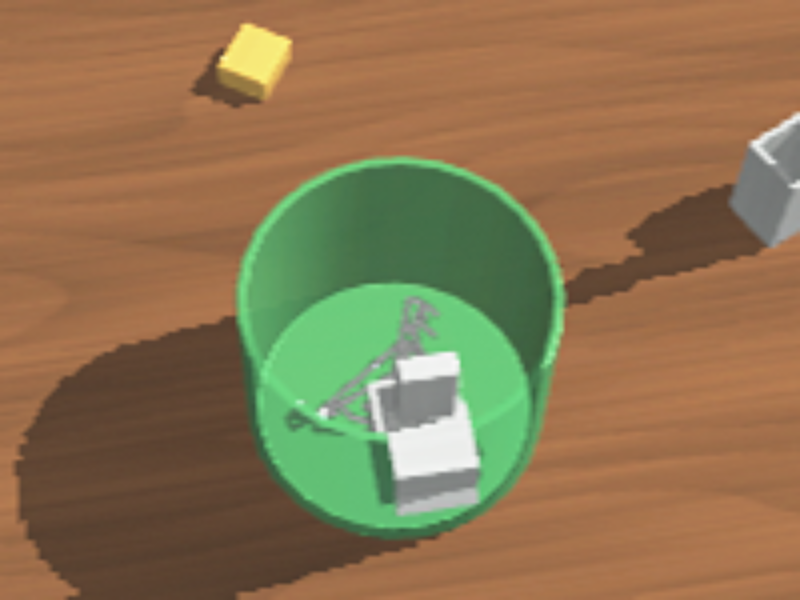

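View pics/top6.png

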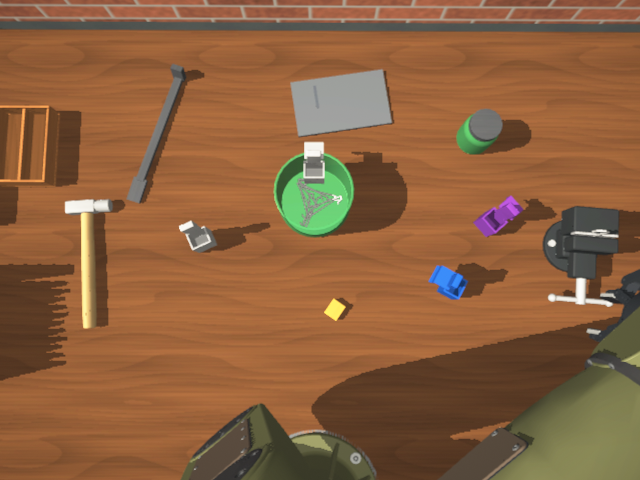

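The pocket hangs on the far rim: top view (314,163), with the lip outside at (314,148). Tilt is about 2–3°, the jar hasn't moved, the plain pocket is still at (200,236) and the arm is clear. Handing in.

```bash
python3 -c "
from rig import bot
print(bot.finish_job())"
```

```text
the job is handed in; nothing more can be done
None
```

I gripped the lipped pocket by its tab and lowered it onto the jar's far (+x) rim. The bridge touched down at TCP z = 147.9 mm, against 147.6 expected. I then let go, backed the arm away and handed the job in at about 16.5 s on the robot's clock; it reported no verdict.

What the last pictures and depth readings showed before handing in:
- **Pocket:** it hangs still-looking with the box inside the jar and the lip outside the rim, tilted roughly 2–3°. Its underside is about 35 mm above the bench and the lip end about 25 mm below the rim. These two heights come from the contact height and the bridge and tab heights, because the underside and lip end were not measured directly.
- **Jar:** upright, within 1 mm of where it started.
- **Other things:** the plain pocket and the blue and purple look-alikes sit at the same pixels as at the start.

None of the checks failed or disagreed, apart from the usual 2 mm or so between cameras. After touchdown I took only one set of pictures and no speed measurement, so "at rest" rests on those pictures.

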